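# Put up a new sharps container

## Task

Put up the new sharps container: lay its loose lid on the tub and let go of the handle, then press the lid down at both ends until each catch has snapped over its edge and it sits level all round on the rim. Leave the flap over the lid's mouth shut, and the vials, ampoule and medicine carton round about as they stand.

Things in the scene. Friction and masses are not known exactly. Their poses are not given: they have to be found in the camera images.
- container: Open rectangular yellow sharps tub, 120 mm (x) by 194 mm (y), 80 mm tall to the rim, walls 3 mm, fixed to the table by a low grey bracket. Origin: centre of its underside, on the table; z up, y along the long side. A spring catch stands at the middle of each short end.
- container_rim (a point): Centre of the tub's opening (114 by 188 mm) at rim height, 80 mm above the container's origin; axes as the container's. Here the seated lid's panel rests: its underside at this height, the lid's origin 16 mm below this point, axes parallel. The lid fits either way round (half a turn about z).
- lid: Loose white rigid lid, 124 mm (x) by 200 mm (y), about 0.16 kg. Origin: centre of the lower edge of its skirt (starts on the table). Flat panel, underside 16 mm and top 20 mm above the origin; the skirt below tapers 5 mm inward each side and fits the tub with 1.5 mm play each side. Mouth with flap on the +y half, in a collar 8 mm high (x -25 to 25, y 9 to 63 mm); handle on the -y half.
- lid_handle (a point): Grip point of the lid's carrying handle, a bow handle: centre of its bar, 12 mm thick in the lid's x, 54 mm long in the lid's y, 14 mm tall; bar top 33 mm and bar underside 19 mm above the panel's top. Lies at (0, -31, 46) mm in the lid's frame; axes as the lid's.
- lid_pad_flap_end (a point): Ribbed thumb pad on the panel's top at the lid's flap end, at (0, 83, 20) mm in the lid's frame; 34 by 14 mm, ribs 1 mm high. A place to press. Seated, it is 84 mm above the container's origin.
- lid_pad_handle_end (a point): The same thumb pad at the lid's handle end, at (0, -83, 20) mm in the lid's frame.
- flap_hinge (a point): Middle of the flap's hinge axis, which runs along the lid's y; at (28.5, 36, 29) mm in the lid's frame (on the +x side of the mouth). Axes as the lid's.
- flap_tip (a point): Outer surface at the middle of the flap's free edge (tab), 60 mm from the hinge axis. The flap is a grey plate 54 mm wide (y), 3 mm thick. Its frame is the lid's when shut and turns with the flap; its z is the outer face's normal.
- flap (a joint): Flap angle, rad: 0 = shut, lying flat on the collar toward the lid's -x; 1.57 = standing upright at the hinge; stop at 1.75. Light friction hinge (about 0.02 N m): it stays where it is left, starts between 1.0 and 1.5, and is pushed shut on its outer (+x) face.
- catch_left_nose (a point): Tip of the nose of the spring catch at the container's +y end, a tongue 36 mm wide: 97 mm from the container's centre, 5 mm above the rim; it overhangs the seated lid's edge by 3 mm. Above it a ramp flares outward to 103 mm, 19 mm above the rim. A lid laid on loosely rests on both ramps, about 8 to 12 mm too high; an end snaps in when pressed with 6 to 18 N near it; the other end does not follow.
- catch_right_nose (a point): The same for the catch at the container's -y end.
- catch_left (a joint): Angle of the catch at the container's +y end, rad: 0 = at rest, nose inward; it is pushed outward to about 0.06 as the lid's edge passes and springs back to 0 with the click.
- catch_right (a joint): The same for the catch at the container's -y end.
- vial_green_label: Bystander: small brown injection vial with a green label, diameter 24 mm, 50 mm tall; origin at the centre of its foot.
- plastic_ampoule: Bystander: white plastic ampoule, 14 by 19 mm, 53 mm tall; origin at the centre of its foot.
- tablet_box: Bystander: medicine carton lying flat, 56 by 86 mm, 36 mm tall; origin at the centre of its underside.
- copper_vial: Bystander: small vial with a copper-coloured cap, diameter 26 mm, 44 mm tall; origin at the centre of its foot.

How it is judged (in metres and radians):
On the way:
1. The lid lies on the tub, let go, not yet pressed home at both ends (horizontal distance between lid and container below 0.02 m and z of lid in the frame of container between 0.062 and 0.095 m and z of any of lid_pad_flap_end, lid_pad_handle_end in the frame of container above 0.0875 m and contact force between the fingers and lid below 0.1 N), for 0.2 s.
At the end, for the whole second after the job is handed in: The lid lies at rest on the tub's rim, both ends within 2.5 mm of their seat and level to 0.02 rad, both spring catches back in (under 0.03 rad) over its end edges, and the flap is shut to within 0.12 rad (z of each of lid_pad_flap_end, lid_pad_handle_end in the frame of container below 0.0865 m and z of lid in the frame of container above 0.061 m and angle between the z axis of lid and the z axis of container, either way round below 0.02 rad and angle between the y axis of lid and the y axis of container, either way round below 0.06 rad and horizontal distance between lid and container below 0.006 m and value of joint each of catch_left, catch_right below 0.03 rad and value of joint flap below 0.12 rad and linear speed of lid below 0.01 m/s); the robot touches nothing.
It fails at once if the small brown injection vial with a green label is knocked over or moved more than 25 mm (distance of vial_green_label from where it was at the start of the episode above 0.025 m or angle between vial_green_label's own z axis and vertical above 0.5 rad).
It fails at once if the plastic ampoule is knocked over or moved more than 25 mm (distance of plastic_ampoule from where it was at the start of the episode above 0.025 m or angle between plastic_ampoule's own z axis and vertical above 0.5 rad).
It fails at once if the medicine carton is knocked over or moved more than 25 mm (distance of tablet_box from where it was at the start of the episode above 0.025 m or angle between tablet_box's own z axis and vertical above 0.5 rad).
It fails at once if the small vial with a copper-coloured cap is knocked over or moved more than 25 mm (distance of copper_vial from where it was at the start of the episode above 0.025 m or angle between copper_vial's own z axis and vertical above 0.5 rad).
It also fails if it takes over 58 s, if anything falls off the work surface, if the arm or the gripper's body presses on something with over 40 N, if the wrist force passes 120 N, or if a joint passes its speed limit or range.

## Robot

A 7-joint arm with a two-finger parallel gripper is mounted at the origin on a cart in front of the work surface, level with it; the furniture and walls round the work are solid. World frame = base frame: x ahead of the robot, y to its left, z up, the work surface at z = 0. Lengths are in m, angles in degrees, forces in N, time in s.
With the tool pointing down it reaches from about 0.4 to 0.925 m from the base axis. Payload 4.1 kg.
Tool frame: the origin (TCP) lies on the centre line of the jaws, within the pads' length; the fingertips stand 22 mm ahead of it and the grasp point (between the pads) lies 3 mm ahead of it; z points along the fingers, y is the line along which they close (so a half turn about z gives the same grasp; the last joint's range is limited). The gripper opens to 85 mm and grips with 20 to 120 N. Pads are 22 mm wide; open, the fingers measure 114 mm over their backs; the gripper's body (76 mm by 85 mm) begins 54 mm behind the grasp point. The pads swing forward as they close: fully open they stand 13 mm farther back than shut.
Start: joints at [66.463, 22.827, 2.584, 88.041, -1.071, 69.15, -2.905], TCP at [0.199, -0.619, 0.253] pointing down, gripper open.
Joint ranges: [-161.44, 161.44], [-28.35, 127.94], [-78.24, 83.42], [0, 140.83], [-78.03, 258.03], [13.02, 114.36], [-168.23, 168.23]. Speed limits (degrees/s): [147.25, 147.25, 180, 180, 180, 180, 180].

## Interface

Orientations are given as [roll, pitch, yaw] about the fixed x, y, z axes, in that order (R = Rz(yaw) Ry(pitch) Rx(roll)).
In Python, from rig import ctrl gives the robot as it stands. The module is installed in compiled form; this text tells all that it offers.
- The arm moves only by the tool carry_out, never from a script. Its argument "plan" is a list that holds one entry, the list of rows, each a list of 4 numbers: the shift along the tool's x, y, z in m, then the turn about the tool's z in degrees. In form: [[[dx, dy, dz, roll], ...]]. A call has 1 to 8 rows; each row is the pose to reach, as a shift and turn from the pose commanded when the call began, along the tool's axes at that moment; what a row does not reach only later rows make up. A row lasts 1/10 s, in which the tool goes at most 50 mm and 8.59 degrees, less where a joint would pass 70% of its speed; a pose out of reach is approached as far as the arm can. A call with a gripper value outside its range is refused whole. "gripper" is the closure, from 0 (fully open) to 1 (shut), set as the call begins (left out, the last holds). The fingers move at their own pace and stop on an object; the grip force is fixed at half the most. Time passes only in rows, so rows that repeat a pose let the fingers close. It gives the time, the measured TCP pose, the force, the opening and the grip force at its end, in the units of the state.
- ctrl.sense(): the state, without advancing time (a new reading comes with each control period).
- ctrl.grab_frame(name): name is "side" or "top"; returns the picture (420x560x3 uint8, red, green, blue); there is no depth.
- ctrl.camera_params(name): a dict with "mtx" (3x3 intrinsics, pixels), "cam_to_world" (4x4, takes a point from camera to world coordinates). Camera axes: x right, y up, looking along -z (the intrinsics and any distortion apply to the point x, -y, -z); pixel columns grow to the right and rows downward; lengths in m; the calibration is good to about 2 mm. A picture is of the moment at which its call begins. camera_params takes no time and is no camera call.
- ctrl.finish_job(): hands the job in; it is judged then, once.
The state is a dict: "time": time; "qpos": joint angles; "qd": joint speeds; "tau": joint torques, N m; "tcp_pos": TCP position; "eef_rot": TCP orientation; "contact_force": force on the tool from outside, world axes, zero at the start; "torque": the same for the moment, N m; "width": opening from 0.0 (shut) to 1.0 (fully open); "grip_force": force on a finger pad.
Only numpy, scipy, OpenCV 4.12 (cv2) and the standard library are available. Lean on these libraries where they do the work, as an engineer would, in place of code of your own. Each camera call takes 0.05 s, during which the arm holds its last target. There are 200 camera calls.

## Working session

There is one attempt and no reset: what is moved stays moved. The work goes in short steps, Python scripts to look and compute and a tool call to move; the robot and the scene stay as the last step left them, time stands still between calls to the robot, and variables do not carry over. Pictures are saved under pics/ and viewed, at most 10 in all, crops included, and the job is handed in when it is done.

Besides the shell and the picture viewer there is one more tool, called after "Request:" in YAML: its name, and indented under it one key for each argument. carry_out: Moves the arm, as the interface text tells. Its arguments: {"type":"object","properties":{"plan":{"type":"array","items":{"type":"array","items":{"type":"array","items":{"type":"number"}}}},"gripper":{"type":"number"}},"required":["plan"]}

```bash
mkdir -p pics; python3 - <<'E'
from rig import ctrl
import cv2,numpy as np
np.set_printoptions(precision=4,suppress=True)
print(ctrl.sense())
for n in("top","side"):
    cv2.imwrite(f"pics/{n}0.png",ctrl.grab_frame(n)[:,:,::-1]); print(ctrl.camera_params(n))
E
```

```text
{'time': 0.0, 'qpos': array([66.4602, 22.8719,  2.5794, 88.1141, -1.0702, 69.1504, -2.9044]), 'qd': array([ 0.0187, -0.1135,  0.0217, -0.1005, -0.0403,  0.0765, -0.0157]), 'tau': array([ -0.0009, -47.5139,   1.3643, -25.4227,   0.0116,   0.0095,
         0.    ]), 'tcp_pos': array([ 0.1993, -0.6181,  0.2523]), 'eef_rot': array([-179.888 ,    0.0085,   17.8756]), 'contact_force': array([-0.2203, -0.0414,  0.9806]), 'torque': array([-0.0056, -0.0197, -0.023 ]), 'grip_force': 0.0, 'width': 1.0011212253335082}
{'mtx': array([[391.6643,   0.    , 278.1422],
       [  0.    , 391.6643, 210.0695],
       [  0.    ,   0.    ,   1.    ]]), 'cam_to_world': array([[-0.0763,  0.9766, -0.201 ,  0.2975],
       [-0.9971, -0.074 ,  0.0189,  0.262 ],
       [ 0.0036,  0.2018,  0.9794,  0.991 ],
       [ 0.    ,  0.    ,  0.    ,  1.    ]])}
{'mtx': array([[468.6289,   0.    , 274.8859],
       [  0.    , 468.6289, 217.8202],
       [  0.    ,   0.    ,   1.    ]]), 'cam_to_world': array([[-0.9978, -0.0443,  0.0499,  0.5212],
       [ 0.0667, -0.6416,  0.7641,  0.9757],
       [-0.0018,  0.7657,  0.6431,  0.7037],
       [ 0.    ,  0.    ,  0.    ,  1.    ]])}
```

View pics/top0.png

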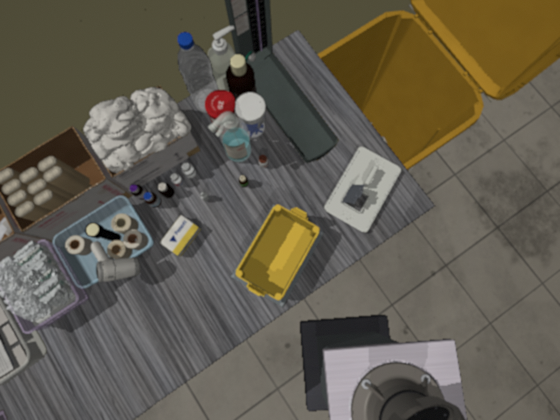

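View pics/side0.png

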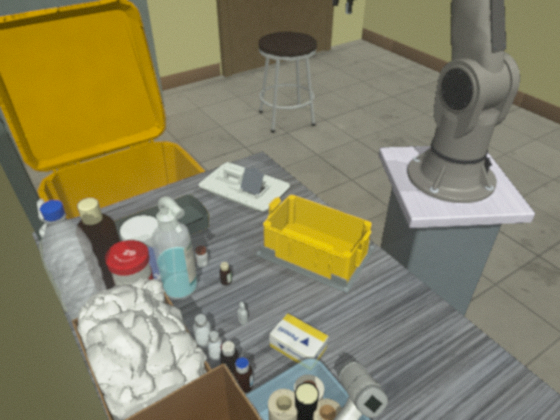

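The top view shows the lid around (363,190), with its grey flap up at (355,195) and its handle near (370,170). The tub is around (278,252), the vials at (243,181) and (263,158), the ampoule at (203,196) and the carton at (180,235). I'll enlarge these.

```bash
python3 - <<'E'
import cv2,numpy as np
t=cv2.imread("pics/top0.png");s=cv2.imread("pics/side0.png")
def crop(im,x,y,w,h,k):
    c=cv2.resize(im[y:y+h,x:x+w],None,fx=k,fy=k,interpolation=cv2.INTER_CUBIC)
    for i in range(0,w,10):
        cv2.line(c,(i*k,0),(i*k,6 if i%50 else 14),(255,0,255),1); cv2.putText(c,str(x+i),(i*k,22),0,.32,(255,0,255),1)
    for i in range(0,h,10):
        cv2.line(c,(0,i*k),(6,i*k),(255,0,255),1); cv2.putText(c,str(y+i),(8,i*k+4),0,.32,(255,0,255),1)
    return c
cv2.imwrite("pics/t1.png",np.hstack([crop(t,230,200,100,105,4),crop(t,315,140,100,105,4)]))
cv2.imwrite("pics/s1.png",crop(s,190,150,190,140,4))
E
```

```text
(no output)
```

View pics/t1.png

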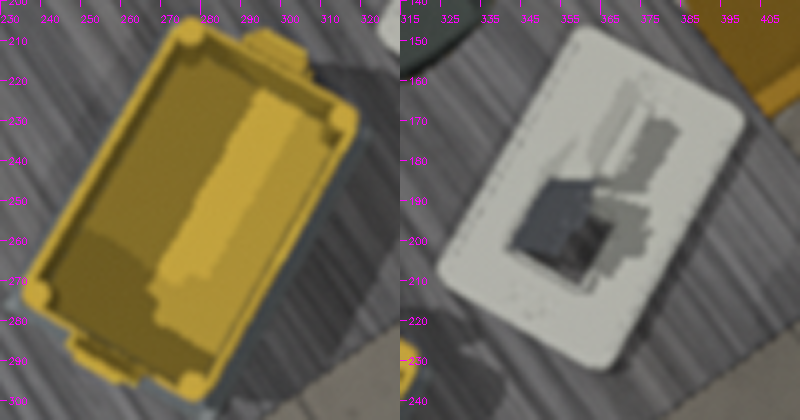

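View pics/s1.png

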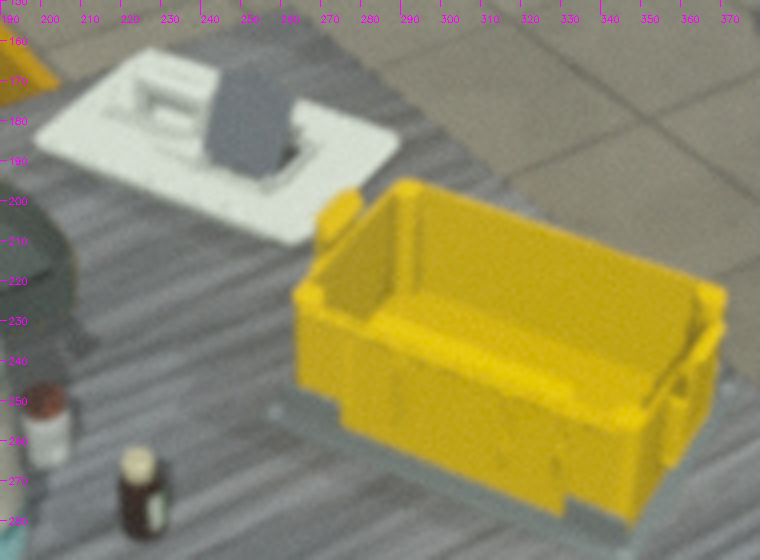

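The lid's panel corners in the top view are near (361,146), (401,170), (366,232) and (325,207), with the handle at the upper right. The tub's corner posts are near (277.5,207.5), (315.8,229.5), (277.5,297) and (239.5,273). In the side view they are (292.5,197.5), (267,223.7), (368,223.7) and (347,253.7).

```bash
cat > h.py <<'E'
import cv2,numpy as np
from rig import ctrl
np.set_printoptions(precision=4,suppress=True)
def P(n,X):
    c=ctrl.camera_params(n);T=np.linalg.inv(c["cam_to_world"]);p=np.atleast_2d(X)@T[:3,:3].T+T[:3,3]
    p=p*[1,-1,-1]@c["mtx"].T; return p[:,:2]/p[:,2:]
def U(n,px,z):
    c=ctrl.camera_params(n);px=np.atleast_2d(px);d=np.c_[px,np.ones(len(px))]@np.linalg.inv(c["mtx"]).T*[1,-1,-1]
    T=c["cam_to_world"];d=d@T[:3,:3].T;return T[:3,3]+d*((z-T[2,3])/d[:,2:])
def show(n,q):
    L=[q[i]-q[(i+1)%4] for i in range(4)]
    print(n,"c",q.mean(0)[:2],"sides",[round(np.hypot(*l[:2]),4) for l in L],"ang",[round(np.degrees(np.arctan2(l[1],l[0]))%180,2) for l in L])
E
python3 - <<'E'
from h import *
show("tub top",U("top",[[277.5,207.5],[315.8,229.5],[277.5,297],[239.5,273]],.08))
show("tub side",U("side",[[267,223.7],[292.5,197.5],[368,223.7],[347,253.7]],.08))
for n,roi in(("top",(320,140,85,97)),("side",(195,155,100,60))):
    im=cv2.imread(f"pics/{n}0.png");x,y,w,h=roi;g=im[y:y+h,x:x+w].min(2)
    m=(g>135).astype(np.uint8)
    cs=max(cv2.findContours(m,cv2.RETR_EXTERNAL,cv2.CHAIN_APPROX_NONE)[0],key=cv2.contourArea)
    p=U(n,cs[:,0]+np.array([x,y]),.02)
    r=cv2.minAreaRect((p[:,:2]*1000).astype(np.float32));print("lid",n,r)
for n,px in(("green?",(242,181)),("copper?",(263,158)),("amp",(203,196)),("box",(180,235))):
    print(n,U("top",px,.04)[0])
print("greenS",U("side",(190+142/4,150+535/4),0),U("side",(190+48/4,150+462/4),0))
E
```

```text
tub top c [0.3874 0.2526] sides [np.float64(0.1044), np.float64(0.1792), np.float64(0.1026), np.float64(0.177)] ang [np.float64(55.24), np.float64(145.48), np.float64(53.97), np.float64(146.08)]
tub side c [0.3871 0.2592] sides [np.float64(0.103), np.float64(0.175), np.float64(0.1019), np.float64(0.176)] ang [np.float64(54.24), np.float64(146.02), np.float64(54.81), np.float64(146.39)]
lid top ((537.3927001953125, 23.412353515625), (123.4693603515625, 199.83970642089844), 54.92536926269531)
lid side ((537.1714477539062, 28.95819091796875), (134.4952850341797, 204.6021728515625), 54.08357620239258)
green? [0.574  0.3286 0.04  ]
copper? [0.6307 0.2717 0.04  ]
amp [0.5426 0.4279 0.04  ]
box [0.4488 0.4876 0.04  ]
greenS [[0.5788 0.3374 0.    ]] [[0.6284 0.2833 0.    ]]
```

```bash
cat >> h.py <<'E'
LID=np.array([.5372,.0245]);TUB=np.array([.3872,.2545]);LY=144.9
def lidpt(x,y,base=LID,yaw=LY):
    a=np.radians(yaw);return base+y*np.array([np.cos(a),np.sin(a)])+x*np.array([np.sin(a),-np.cos(a)])
def to(xy,z,yaw=LY):
    s=ctrl.sense();from_=s["tcp_pos"]
    from scipy.spatial.transform import Rotation as R
    Rm=R.from_euler("xyz",s["eef_rot"],degrees=True).as_matrix()
    d=Rm.T@(np.array([*xy,z])-from_);t=-(yaw-s["eef_rot"][2]+180)%360
    print("shift",d.round(4),"turn",round(t-360 if t>180 else t,2),"target",np.round(xy,4),"at",from_,s["eef_rot"],"F",s["contact_force"],"t",round(s["time"],2))
E
sed -i 's/t=-(yaw-s\["eef_rot"\]\[2\]+180)%360/t=(s["eef_rot"][2]-yaw)%360/' h.py
python3 -c "
from h import *
to(lidpt(.06,.036),.2)"
```

```text
shift [ 0.5451 -0.5727  0.0533] turn -127.03 target [0.5422 0.0943] at [ 0.1993 -0.6181  0.2524] [-179.8987    0.0058   17.8716] F [ 0.6224 -0.5324  0.3667] t 0.1
```

Request:
carry_out:
  plan:
    - [[0.03,-0.03,0,-8],[0.06,-0.06,0,-16],[0.09,-0.095,0,-24],[0.12,-0.13,0,-32],[0.155,-0.165,0.005,-40],[0.19,-0.2,0.01,-48],[0.225,-0.235,0.015,-56],[0.26,-0.27,0.02,-64]]
  gripper: 1

```text
time: 0.9
tcp_pos: [0.3643, -0.28, 0.233]
eef_rot: [-180.0, 0.0, 82.2]
contact_force: [1.7, -0.4, 0.4]
width: 0.001
grip_force: 0.0
```

```bash
python3 -c "
from h import *
to(lidpt(.06,.036),.2)"
```

```text
shift [0.395  0.1253 0.0329] turn -62.72 target [0.5422 0.0943] at [ 0.3643 -0.28    0.233 ] [-179.9974    0.0188   82.1794] F [ 1.7318 -0.3685  0.4014] t 0.9
```

Request:
carry_out:
  plan:
    - [[0.045,0.015,0.004,-8],[0.09,0.03,0.008,-16],[0.14,0.045,0.012,-24],[0.19,0.06,0.016,-32],[0.24,0.075,0.02,-40],[0.29,0.09,0.024,-48],[0.34,0.107,0.028,-56],[0.38,0.12,0.033,-62.7]]

```text
time: 1.7
tcp_pos: [0.5351, 0.0746, 0.2007]
eef_rot: [-180.0, 0.0, 144.8]
contact_force: [1.2, -0.0, -0.0]
width: 0.004
grip_force: 0.0
```

```bash
python3 - <<'E'
from h import *
to(lidpt(.06,.036),.1)
a=ctrl.grab_frame("top")[:,:,::-1];b=ctrl.grab_frame("side")[:,:,::-1]
print(P("top",ctrl.sense()["tcp_pos"]+[0,0,-.022]),P("side",ctrl.sense()["tcp_pos"]+[0,0,-.022]))
cv2.imwrite("pics/m1.png",np.hstack([cv2.resize(a[100:260,270:430],None,fx=2.5,fy=2.5),cv2.resize(b[70:230,160:320],None,fx=2.5,fy=2.5)]))
E
```

```text
shift [0.0055 0.0202 0.1007] turn -0.06 target [0.5422 0.0943] at [0.5351 0.0746 0.2007] [-179.9899    0.0382  144.8353] F [ 1.2023 -0.0212 -0.0358] t 1.7
[[351.6518 172.2901]] [[241.4132 139.3113]]
```

View pics/m1.png

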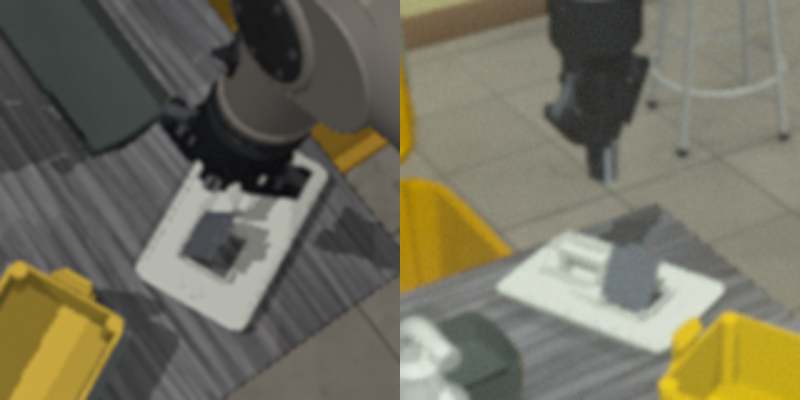

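The flap still stands. In the side view the fingertip is at about (242,143), against a projected (241,139). So the side camera reads about 3.5 px low, which accounts for its +6 mm y offset. I'll trust the top camera.

```bash
sed -i 's/^LID=.*;LY/LID=np.array([.5374,.0234]);TUB=np.array([.3874,.2526]);LY/' h.py; python3 - <<'E'
from h import *
to(lidpt(.060,.036),.087)
E
```

```text
shift [0.0006 0.013  0.1135] turn 0.36 target [0.5424 0.0932] at [0.5354 0.0814 0.2004] [179.665   -0.1891 145.2604] F [-0.4187  0.3156 -0.1647] t 1.8
```

Request:
carry_out:
  plan:
    - [[0,0.013,0.02,0.2],[0,0.014,0.05,0.2],[0,0.014,0.085,0.2],[0,0.014,0.113,0.2],[0,0.014,0.113,0.2],[0,0.014,0.113,0.2]]

```text
time: 2.4
tcp_pos: [0.5425, 0.0842, 0.0879]
eef_rot: [-180.0, -0.0, 144.3]
contact_force: [0.3, -0.3, 1.1]
width: -0.001
grip_force: 0.0
```

Request:
carry_out:
  plan:
    - [[0,-0.01,0,0],[0,-0.02,0.001,0],[0,-0.03,0.003,0],[0,-0.038,0.006,0],[0,-0.045,0.01,0],[0,-0.05,0.015,0],[0,-0.055,0.02,0],[0,-0.058,0.024,0]]

```text
time: 3.2
tcp_pos: [0.5084, 0.0369, 0.0632]
eef_rot: [-180.0, -0.0, 144.4]
contact_force: [0.4, 0.2, 1.2]
width: -0.004
grip_force: 0.2
```

Request:
carry_out:
  plan:
    - [[0,-0.003,0.003,0],[0,-0.005,0.005,0],[0,-0.006,0.007,0],[0,-0.006,0.009,0],[0,-0.006,0.009,0]]

```text
time: 3.7
tcp_pos: [0.5052, 0.0325, 0.0545]
eef_rot: [-180.0, -0.0, 144.4]
contact_force: [0.2, 0.4, -0.6]
width: -0.001
grip_force: 0.0
```

```bash
python3 - <<'E'
from h import *
to(lidpt(-.005,.036),.052)
E
```

```text
shift [0.0045 0.0061 0.0025] turn -0.52 target [0.5051 0.04  ] at [0.5052 0.0325 0.0545] [-179.9766   -0.0159  144.3819] F [ 0.2321  0.4451 -0.596 ] t 3.7
```

Request:
carry_out:
  plan:
    - [[0,0,0.002,0],[0,0,0.003,0],[0,0,0.003,0],[0,0,0.003,0]]

```text
time: 4.1
tcp_pos: [0.5057, 0.0325, 0.0534]
eef_rot: [-179.9, 0.1, 144.4]
contact_force: [-4.4, -0.5, 14.1]
width: 0.001
grip_force: 7.4
```

Request:
carry_out:
  plan:
    - [[0,0,-0.03,0],[0,0,-0.08,0],[0,0,-0.1,0],[-0.02,0,-0.1,0],[-0.04,0,-0.1,0]]
  gripper: 0

```text
time: 4.6
tcp_pos: [0.5388, 0.0091, 0.1532]
eef_rot: [180.0, 0.2, 144.4]
contact_force: [-0.2, 0.2, 0.2]
width: 0.84
grip_force: 0.0
```

```bash
python3 - <<'E'
from h import *
to(lidpt(0,-.031),.09)
a=ctrl.grab_frame("top")[:,:,::-1];b=ctrl.grab_frame("side")[:,:,::-1]
cv2.imwrite("pics/m2.png",np.hstack([cv2.resize(a[130:250,310:430],None,fx=3.3,fy=3.3),cv2.resize(b[110:230,180:300],None,fx=3.3,fy=3.3)]))
E
```

```text
shift [-0.0214  0.011   0.0632] turn -0.47 target [0.5628 0.0056] at [0.5388 0.0091 0.1532] [179.9583   0.1577 144.4274] F [-0.1978  0.173   0.1587] t 4.6
```

View pics/m2.png

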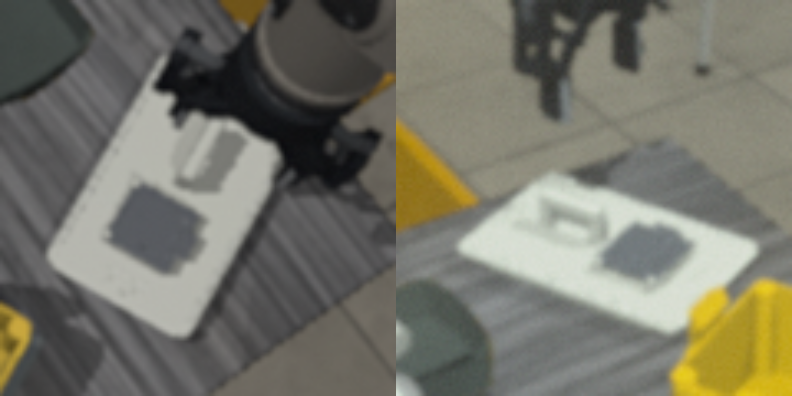

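The flap lies shut on the collar, around (155,228) in the crop. The handle bar is free under the open jaws at about (197,155) in the crop, which is (369.7,177).

```bash
python3 - <<'E'
from h import *
for y in(-.058,-.031,-.004): print(P("top",[*lidpt(0,y),.053]))
im=ctrl.grab_frame("top")[:,:,::-1];g=im[140:237,320:405].min(2);m=(g>135).astype(np.uint8)
cs=max(cv2.findContours(m,0,1)[0],key=cv2.contourArea)[:,0]+np.array([320,140])
p=U("top",cs,.02)[:,:2]
R=np.array([lidpt(0,1)-LID]).T; v=p-LID; ly=v@(lidpt(0,1)-LID); lx=v@(lidpt(1,0)-LID)
q=np.c_[lx,ly]*1000
print("+y edge",q[(abs(q[:,0])<45)&(q[:,1]>85)][:,1].round(1)," -x edge",q[(q[:,1]>-20)&(q[:,1]<85)&(q[:,0]<-45)].round(1)[::6]," +x edge",q[(q[:,1]>-20)&(q[:,1]<85)&(q[:,0]>45)].round(1)[::6])
to(lidpt(0,-.031),.049)
E
```

```text
[[376.2336 165.622 ]]
[[371.1777 174.5173]]
[[366.0726 183.4992]]
+y edge [ 98.1  99.   97.7  98.7  99.7  98.4  99.3 100.3  99.   99.9  98.6  99.6
  98.3  99.3  98.   98.9  97.6  98.6  97.3  98.3  99.2  97.9  98.9  99.8
  98.5  99.5  98.2  99.2  97.9  98.8  99.8]  -x edge [[-60.8  83.7]
 [-60.1  66.4]
 [-61.5  47.6]
 [-60.8  30. ]
 [-60.1  12.3]
 [-61.6  -6.8]]  +x edge [[ 60.6 -17.5]
 [ 61.7   1.9]
 [ 60.6  19.9]
 [ 61.7  39.1]
 [ 60.6  56.8]
 [ 61.7  75.8]]
shift [-0.0215  0.0119  0.1027] turn -0.64 target [0.5628 0.0056] at [0.5383 0.0085 0.1517] [179.9902  -0.0029 144.2627] F [ 0.0596 -0.16    0.6566] t 4.75
```

Request:
carry_out:
  plan:
    - [[-0.021,0.012,0,-0.6],[-0.0215,0.012,0.03,-0.6],[-0.0215,0.012,0.06,-0.6],[-0.0215,0.012,0.085,-0.6],[-0.0215,0.012,0.102,-0.6],[-0.0215,0.012,0.103,-0.6],[-0.0215,0.012,0.103,-0.6]]
  gripper: 0

```text
time: 5.45
tcp_pos: [0.5623, 0.007, 0.0491]
eef_rot: [180.0, -0.0, 145.0]
contact_force: [0.1, 0.9, 0.3]
width: 1.002
grip_force: 0.0
```

```bash
python3 - <<'E'
from h import *
to(lidpt(0,-.031),.049)
E
```

```text
shift [-0.0011 -0.0009  0.0001] turn 0.11 target [0.5628 0.0056] at [0.5623 0.007  0.0491] [179.9861  -0.0028 145.01  ] F [0.1193 0.932  0.3286] t 5.45
```

Request:
carry_out:
  plan:
    - [[-0.001,-0.001,0,0],[-0.001,-0.001,0,0],[-0.001,-0.001,0,0],[-0.001,-0.001,0,0],[-0.001,-0.001,0,0],[-0.001,-0.001,0,0],[-0.001,-0.001,0,0],[-0.001,-0.001,0,0]]
  gripper: 1

```text
time: 6.25
tcp_pos: [0.5628, 0.0049, 0.0492]
eef_rot: [180.0, 0.0, 145.0]
contact_force: [-1.2, 0.2, 5.0]
width: 0.129
grip_force: 60.0
```

Request:
carry_out:
  plan:
    - [[0,0,-0.005,0],[0,0,-0.015,0],[0,0,-0.035,0],[0,0,-0.06,0],[0,0,-0.09,0],[0,0,-0.12,0],[0,0,-0.145,0],[0,0,-0.15,0]]

```text
time: 7.05
tcp_pos: [0.5644, 0.0055, 0.2022]
eef_rot: [179.8, 0.3, 145.0]
contact_force: [0.2, 1.2, -1.8]
width: 0.128
grip_force: 59.2
```

```bash
python3 - <<'E'
from h import *
to(lidpt(0,-.031,TUB),.199)
# tub rim: yellow mask on first top picture, overlay-free outline measure
im=cv2.imread("pics/top0.png");h=cv2.cvtColor(im,cv2.COLOR_BGR2HSV)
m=((h[...,0]>15)&(h[...,0]<35)&(h[...,1]>120)&(h[...,2]>60)).astype(np.uint8);k=np.zeros_like(m);k[200:305,230:325]=1;m&=k
cs=max(cv2.findContours(m,0,1)[0],key=cv2.contourArea)[:,0]
p=U("top",cs,.08)[:,:2];a=np.radians(LY)
y=np.array([np.cos(a),np.sin(a)]);x=np.array([y[1],-y[0]])
q=np.c_[(p-TUB)@x,(p-TUB)@y]*1000
for s in(1,-1):
    e=q[(s*q[:,0]>50)&(abs(q[:,1])<80)];print("x side",s,np.polyfit(e[:,1],e[:,0],1),len(e),np.std(e[:,0]))
    e=q[(s*q[:,1]>85)];print("y end",s,e[np.argsort(e[:,0])][::4].round(0).tolist())
E
```

```text
shift [0.2558 0.1007 0.0022] turn 0.07 target [0.4128 0.2348] at [0.5644 0.0055 0.2022] [179.804    0.303  144.9746] F [ 0.2082  1.2151 -1.8045] t 7.05
x side 1 [-0.0144 62.0182] 59 0.8843673108524073
y end 1 [[-61.0, 88.0], [-54.0, 94.0], [-44.0, 95.0], [-33.0, 94.0], [-24.0, 97.0], [-18.0, 105.0], [-9.0, 108.0], [1.0, 109.0], [12.0, 108.0], [21.0, 102.0], [28.0, 96.0], [39.0, 95.0], [49.0, 96.0], [57.0, 92.0]]
x side -1 [ -0.0129 -60.4022] 61 0.8420216636953375
y end -1 [[-58.0, -87.0], [-56.0, -96.0], [-44.0, -98.0], [-32.0, -99.0], [-21.0, -101.0], [-14.0, -108.0], [-5.0, -114.0], [6.0, -113.0], [16.0, -112.0], [23.0, -105.0], [29.0, -96.0], [40.0, -96.0], [52.0, -97.0], [60.0, -92.0]]
```

```bash
cat >> h.py <<'E'
TY=145.6;TUB=TUB+np.array([.0008*np.sin(np.radians(LY))-.001*np.cos(np.radians(LY)),-.0008*np.cos(np.radians(LY))-.001*np.sin(np.radians(LY))])
def tub(x,y): return lidpt(x,y,TUB,TY)
E
python3 -c "
from h import *
print(TUB);to(tub(0,-.031),.2,TY)"
```

```text
[0.3887 0.2527]
shift [0.2548 0.1019 0.0012] turn -0.63 target [0.4143 0.2352] at [0.5644 0.0055 0.2022] [179.804    0.303  144.9746] F [ 0.2082  1.2151 -1.8045] t 7.05
```

Request:
carry_out:
  plan:
    - [[0.01,0.004,0,0],[0.04,0.016,0,0],[0.08,0.032,0,-0.2],[0.125,0.05,0,-0.3],[0.17,0.068,0,-0.4],[0.21,0.084,0,-0.5],[0.24,0.096,0,-0.6],[0.252,0.101,0,-0.6]]

```text
time: 7.85
tcp_pos: [0.4101, 0.2351, 0.1974]
eef_rot: [-179.9, -0.1, 145.9]
contact_force: [-0.0, 0.4, -2.0]
width: 0.132
grip_force: 59.1
```

Request:
carry_out:
  plan:
    - [[0.002,0,0,0],[0.002,0,0.01,0],[0.002,0,0.03,0],[0.002,0,0.04,0],[0.002,0,0.044,0],[0.002,0,0.044,0],[0.002,0,0.044,0]]

```text
time: 8.55
tcp_pos: [0.4131, 0.2334, 0.155]
eef_rot: [180.0, 0.0, 145.5]
contact_force: [0.1, -0.3, -2.3]
width: 0.128
grip_force: 59.0
```

```bash
python3 - <<'E'
from h import *
to(tub(0,-.031),.15,TY)
a=ctrl.grab_frame("top")[:,:,::-1];b=ctrl.grab_frame("side")[:,:,::-1]
cv2.imwrite("pics/m3.png",np.hstack([cv2.resize(a[180:320,215:345],None,fx=3,fy=3),cv2.resize(b[150:290,250:380],None,fx=3,fy=3)]))
E
```

```text
shift [0.     0.0021 0.005 ] turn -0.08 target [0.4143 0.2352] at [0.4131 0.2334 0.155 ] [179.9696   0.0136 145.525 ] F [ 0.1101 -0.2815 -2.3209] t 8.55
```

View pics/m3.png

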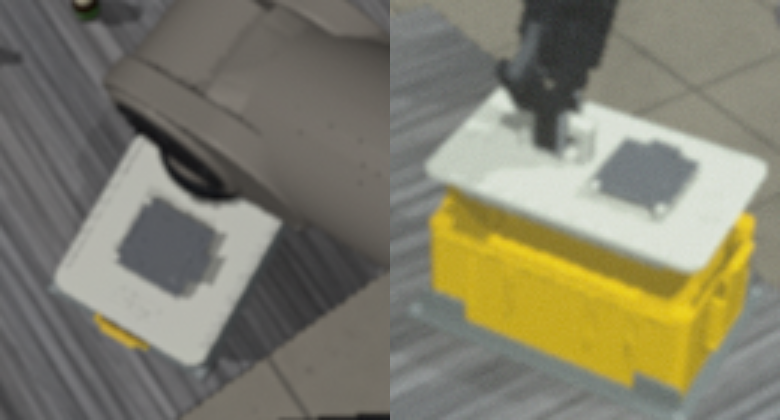

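The lid hovers over the tub, aligned by eye. The +y catch shows beyond its end at about (120,330) in the crop, and the flap is shut. I'll measure the lid's edges against the tub frame.

```bash
python3 - <<'E'
from h import *
im=ctrl.grab_frame("top");s=ctrl.sense();print(s["tcp_pos"])
g=im.min(2);m=(g>130).astype(np.uint8);k=np.zeros_like(m);k[220:310,225:315]=1;m&=k
cs=max(cv2.findContours(m,0,1)[0],key=cv2.contourArea)[:,0]
p=U("top",cs,s["tcp_pos"][2]-.0292)[:,:2];y=tub(0,1)-TUB;x=tub(1,0)-TUB
q=np.c_[(p-TUB)@x,(p-TUB)@y]*1000
e=q[(q[:,1]>90)&(abs(q[:,0])<45)];print("yend",np.polyfit(e[:,0],e[:,1],1))
for t in(1,-1):
    e=q[(t*q[:,0]>52)&(q[:,1]>20)&(q[:,1]<85)];print(t,np.polyfit(e[:,1]-0,e[:,0],1),e[:,0].mean())
to(tub(0,-.031),.15,TY)
E
```

```text
[0.413  0.2337 0.1554]
yend [ 0.0046 98.7715]
1 [ 0.0142 59.586 ] 60.3368447136817
-1 [  0.006  -62.9602] -62.65300003490729
shift [-0.0002  0.0019  0.0054] turn -0.04 target [0.4143 0.2352] at [0.413  0.2337 0.1554] [179.9414   0.049  145.5577] F [ 0.8106  0.2332 -0.9939] t 8.7
```

Request:
carry_out:
  plan:
    - [[0,0.0015,0.004,-0.3],[0,0.0015,0.01,-0.3],[0,0.0015,0.016,-0.3],[0,0.0015,0.021,-0.3],[0,0.0015,0.025,-0.3],[0,0.0015,0.028,-0.3],[0,0.0015,0.028,-0.3]]

```text
time: 9.4
tcp_pos: [0.4131, 0.2346, 0.1263]
eef_rot: [-180.0, -0.0, 145.9]
contact_force: [0.3, -0.5, -0.8]
width: 0.126
grip_force: 59.1
```

Request:
carry_out:
  plan:
    - [[0,0,0.001,0],[0,0,0.002,0],[0,0,0.003,0],[0,0,0.003,0]]

```text
time: 9.8
tcp_pos: [0.4134, 0.2355, 0.1248]
eef_rot: [180.0, 0.0, 145.9]
contact_force: [-3.2, -0.1, 6.4]
width: 0.128
grip_force: 60.3
```

Request:
carry_out:
  plan:
    - [[0.001,0,-0.001,0],[0.001,0,-0.001,0],[0.001,0,-0.001,0]]

```text
time: 10.1
tcp_pos: [0.413, 0.2353, 0.125]
eef_rot: [180.0, 0.0, 145.9]
contact_force: [-0.4, -0.2, 1.3]
width: 0.127
grip_force: 59.4
```

Request:
carry_out:
  plan:
    - [[0,0,0,0],[0,0,0,0],[0,0,0,0],[0,0,0,0],[0,0,0,0],[0,0,0,0],[0,0,0,0],[0,0,0,0]]
  gripper: 0

```text
time: 10.9
tcp_pos: [0.4126, 0.2353, 0.1248]
eef_rot: [-180.0, 0.0, 145.9]
contact_force: [0.6, 0.0, 0.5]
width: 1.0
grip_force: 0.0
```

Request:
carry_out:
  plan:
    - [[0,0,-0.02,0],[0,0,-0.06,0],[0,0,-0.1,0],[0,0,-0.1,0]]

```text
time: 11.3
tcp_pos: [0.4154, 0.2377, 0.2298]
eef_rot: [179.5, 0.3, 145.9]
contact_force: [0.6, 0.5, -0.0]
width: 0.998
grip_force: 0.0
```

```bash
python3 - <<'E'
from h import *
to(tub(0,.083),.2,TY)
a=ctrl.grab_frame("top")[:,:,::-1];b=ctrl.grab_frame("side")[:,:,::-1]
cv2.imwrite("pics/m4.png",np.hstack([cv2.resize(a[190:310,225:330],None,fx=3.5,fy=3.5),cv2.resize(b[170:290,255:380],None,fx=3.5,fy=3.5)]))
E
```

```text
shift [ 0.1137 -0.0025  0.0291] turn 0.25 target [0.3202 0.2996] at [0.4154 0.2377 0.2298] [179.5002   0.3361 145.8548] F [ 0.5639  0.4717 -0.049 ] t 11.3
```

View pics/m4.png

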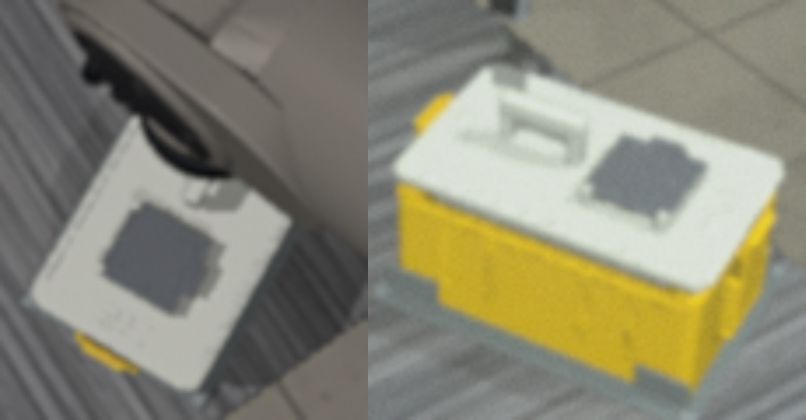

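The lid lies loose on both ramps between the catches: the +y catch is at (105,350) in the top crop and the -y catch at (435,110) in the side crop. The flap is shut. I'll press the flap end first.

Request:
carry_out:
  plan:
    - [[0.02,0,0,0],[0.055,0,0,0],[0.09,0,0,0],[0.108,-0.002,0.01,0],[0.112,-0.002,0.04,0],[0.112,-0.002,0.07,0],[0.112,-0.002,0.075,0],[0.112,-0.002,0.075,0]]
  gripper: 1

```text
time: 12.2
tcp_pos: [0.3169, 0.2959, 0.1485]
eef_rot: [-179.8, -0.1, 146.0]
contact_force: [-0.0, 0.1, -0.3]
width: 0.002
grip_force: 0.0
```

```bash
python3 - <<'E'
from h import *
to(tub(0,.081),.12,TY);print(ctrl.sense()["width"])
E
```

```text
shift [-0.0027  0.0049  0.0285] turn 0.35 target [0.3218 0.2984] at [0.3169 0.2959 0.1485] [-179.7863   -0.1244  145.9518] F [-0.0423  0.0844 -0.2925] t 12.2
0.0016858142920858975
```

Request:
carry_out:
  plan:
    - [[-0.003,0.004,0.01,0],[-0.003,0.005,0.02,0],[-0.003,0.005,0.026,0],[-0.003,0.005,0.028,0],[-0.003,0.005,0.03,0],[-0.003,0.005,0.032,0],[-0.003,0.005,0.032,0]]

```text
time: 12.9
tcp_pos: [0.324, 0.299, 0.1178]
eef_rot: [180.0, 0.0, 145.9]
contact_force: [-0.0, 0.3, 0.3]
width: 0.001
grip_force: 0.0
```

Request:
carry_out:
  plan:
    - [[0,0,0.002,0],[0,0,0.004,0],[0,0,0.006,0],[0,0,0.007,0],[0,0,0.008,0],[0,0,0.008,0]]

```text
time: 13.5
tcp_pos: [0.3244, 0.2991, 0.1099]
eef_rot: [180.0, 0.0, 145.8]
contact_force: [0.2, 0.3, 0.6]
width: -0.004
grip_force: 0.2
```

Request:
carry_out:
  plan:
    - [[0,0,0.001,0],[0,0,0.002,0],[0,0,0.003,0],[0,0,0.004,0],[0,0,0.004,0]]

```text
time: 14.0
tcp_pos: [0.3235, 0.2988, 0.1068]
eef_rot: [-179.9, 0.1, 145.9]
contact_force: [-3.8, -4.0, 16.3]
width: 0.001
grip_force: 8.2
```

Request:
carry_out:
  plan:
    - [[0,0,-0.03,0],[0,0,-0.075,0],[0,0,-0.1,0],[-0.03,0,-0.105,0],[-0.07,0,-0.105,0],[-0.11,0,-0.105,0],[-0.14,0,-0.105,0],[-0.164,0,-0.105,0]]

```text
time: 14.8
tcp_pos: [0.4611, 0.2052, 0.2102]
eef_rot: [-180.0, -0.0, 145.7]
contact_force: [0.2, 0.2, 0.6]
width: 0.004
grip_force: 0.0
```

```bash
python3 - <<'E'
from h import *
to(tub(0,-.082),.118,TY)
E
```

```text
shift [ 0.0046 -0.0016  0.0922] turn 0.15 target [0.4563 0.2064] at [0.4611 0.2052 0.2102] [-179.9563   -0.018   145.7483] F [0.1965 0.2185 0.5606] t 14.8
```

Request:
carry_out:
  plan:
    - [[0.003,-0.001,0.02,0],[0.004,-0.001,0.05,0],[0.004,-0.001,0.075,0],[0.004,-0.001,0.085,0],[0.004,-0.001,0.088,0],[0.004,-0.001,0.088,0]]

```text
time: 15.4
tcp_pos: [0.4561, 0.2086, 0.1231]
eef_rot: [180.0, 0.0, 145.9]
contact_force: [0.2, 0.7, -0.4]
width: -0.002
grip_force: 0.0
```

Request:
carry_out:
  plan:
    - [[0,0,0.002,0],[0,0,0.003,0],[0,0,0.004,0],[0,0,0.004,0]]

```text
time: 15.8
tcp_pos: [0.4561, 0.2083, 0.1191]
eef_rot: [180.0, 0.0, 145.9]
contact_force: [-0.1, -0.3, 0.4]
width: 0.0
grip_force: 0.0
```

Request:
carry_out:
  plan:
    - [[0,0,0.001,0],[0,0,0.003,0],[0,0,0.004,0],[0,0,0.004,0]]

```text
time: 16.2
tcp_pos: [0.4557, 0.2082, 0.1145]
eef_rot: [-180.0, -0.0, 145.9]
contact_force: [0.5, 0.1, -0.1]
width: 0.004
grip_force: 0.0
```

Request:
carry_out:
  plan:
    - [[0,0,0.001,0],[0,0,0.003,0],[0,0,0.004,0],[0,0,0.004,0]]

```text
time: 16.6
tcp_pos: [0.4563, 0.2087, 0.1112]
eef_rot: [180.0, 0.0, 145.9]
contact_force: [-0.1, 0.2, 3.7]
width: -0.002
grip_force: 1.9
```

Request:
carry_out:
  plan:
    - [[0,0,0.002,0],[0,0,0.004,0],[0,0,0.005,0],[0,0,0.005,0]]

```text
time: 17.0
tcp_pos: [0.4558, 0.2082, 0.1061]
eef_rot: [-179.9, 0.0, 145.9]
contact_force: [-2.0, -1.0, 7.7]
width: -0.002
grip_force: 3.8
```

Request:
carry_out:
  plan:
    - [[0,0,0.001,0],[0,0,0.002,0],[0,0,0.002,0],[0,0,0.002,0]]

```text
time: 17.4
tcp_pos: [0.4559, 0.2083, 0.106]
eef_rot: [-179.9, 0.1, 145.9]
contact_force: [-6.3, -4.2, 23.3]
width: 0.003
grip_force: 12.0
```

Request:
carry_out:
  plan:
    - [[0,0,-0.03,0],[0,0,-0.075,0],[0,0,-0.1,0],[0.03,0,-0.1,0],[0.07,0,-0.1,0],[0.11,0,-0.1,0],[0.145,0,-0.1,0],[0.163,0,-0.1,0]]

```text
time: 18.2
tcp_pos: [0.318, 0.3011, 0.2034]
eef_rot: [-180.0, -0.0, 146.1]
contact_force: [-0.1, -0.6, -0.5]
width: -0.001
grip_force: 0.0
```

Request:
carry_out:
  plan:
    - [[0,0,0.02,0],[0,0,0.06,0],[0,0,0.085,0],[0,0,0.092,0],[0,0,0.096,0],[0,0,0.098,0],[0,0,0.099,0],[0,0,0.1,0]]

```text
time: 19.0
tcp_pos: [0.3215, 0.3005, 0.1059]
eef_rot: [180.0, 0.1, 145.8]
contact_force: [-4.9, -5.5, 23.4]
width: -0.003
grip_force: 11.6
```

```bash
python3 - <<'E'
from h import *
to(tub(0,.081),.106,TY)
E
```

```text
shift [-0.0014 -0.0015 -0.0001] turn 0.23 target [0.3218 0.2984] at [0.3215 0.3005 0.1059] [179.9832   0.1084 145.8312] F [-4.8558 -5.4961 23.3596] t 19.0
```

Request:
carry_out:
  plan:
    - [[0,0,-0.03,0],[0,0,-0.075,0],[0,0,-0.12,0],[-0.02,0.04,-0.15,0],[-0.06,0.08,-0.18,0],[-0.1,0.12,-0.2,0],[-0.14,0.15,-0.2,0],[-0.18,0.18,-0.2,0]]

```text
time: 19.8
tcp_pos: [0.5477, 0.3468, 0.3055]
eef_rot: [179.8, 0.1, 145.8]
contact_force: [-0.1, 1.9, 0.6]
width: -0.001
grip_force: 0.0
```

```bash
python3 - <<'E'
from h import *
b=ctrl.grab_frame("side")[:,:,::-1]
cv2.imwrite("pics/m5.png",cv2.resize(b[170:320,190:390],None,fx=4,fy=4,interpolation=cv2.INTER_CUBIC))
for y in(.1,-.1): print([P("side",[*tub(x,y),.084])[0].round(1).tolist() for x in(-.062,.062)])
E
```

```text
[[373.9, 219.3], [349.5, 256.1]]
[[288.7, 189.7], [259.0, 221.0]]
```

View pics/m5.png

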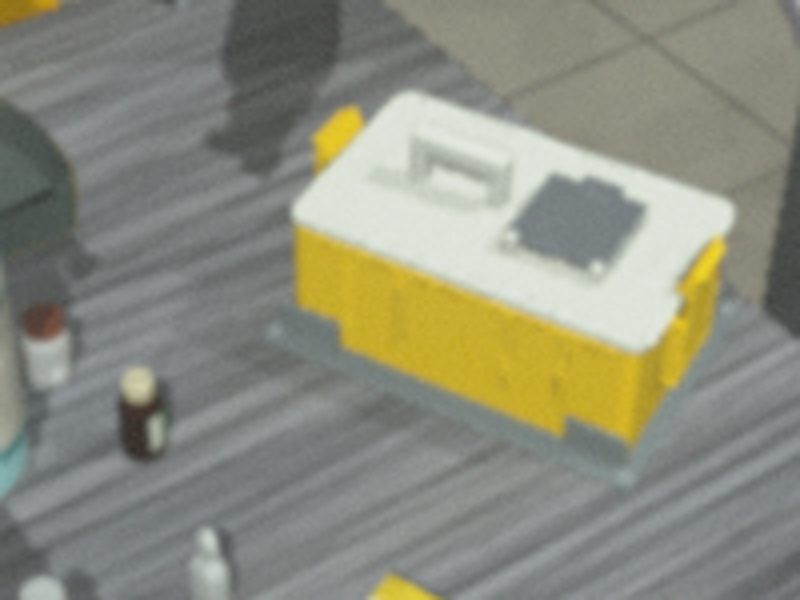

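The lid sits flush on the rim. The near catch overhangs its edge at (700,265) and the far catch stands above it at (340,135). The flap is shut, and the vials and ampoule in view are upright where they were.

```bash
python3 -c "
from rig import ctrl
print(ctrl.finish_job())"
```

```text
the job is handed in; nothing more can be done
None
```

The job is handed in at about 20 s of robot time: the lid is pressed down onto the tub's rim at both ends, which read the same height under about 23 N. In the last picture both catches are over its edges, the flap is shut and the vials and ampoule stand as they were; the carton is only partly in that view, but the arm never went near it, and no verdict came back.

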